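# Lock the tins away behind the barrel bolt

## Task

Put the loose tins away in the low lock-up on the bench: lift the handle of its barrel bolt clear of the notch, draw the bolt right back, and slide every tin along the bench, without lifting it, through the mouth until all of them are fully behind the line of the bolt. Then shoot the bolt fully home across the mouth and lower its handle down into the notch again. Leave the other things on the bench where they are.

Things in the scene. Friction and masses are not known exactly. Their poses are not given: they have to be found in the camera images.
- lockup: fixed grey lock-up: one straight lane 80 mm wide between 5 mm walls 36 mm high, the bench its floor. Origin on the bench on the lane's centre line, right under the bolt. x: level, in through the open mouth along the lane (walls from x = -14 mm, back wall at 206 mm: three tins fit in a row); y: level, along the bolt to the side it is mounted on. Clear cover 40 mm high from x = 35 mm on
- mouth (a point): the point of the bolt's axis on the lane's centre line, 20 mm over the lock-up's origin, axes as the lock-up's. The bolt is a 12 mm round steel bar along y. Home, its tip reaches across the mouth to y = -16 mm and bars it; drawn back, the tip leaves the lane (y = 42 mm). A tin is behind the bolt when its centre is at x = 37 mm or more. Staples 30 mm high hold the bolt at y = 55 and 151 mm
- bolt (a joint): slide of the bolt along +y of the lock-up, m: 0 = fully home (mouth barred), 0.058 = handle over the second notch (mouth free), stop at 0.060. About 1 N of friction. It moves only while the handle is lifted clear of the notched guard
- bolt_handle (a joint): turn of the handle (8 mm bar) about the bolt's axis, rad: 0 = down in the notch, pointing to -x of the lock-up, 0.26 rad above level; grows as lifted, stop at 1.25; falls when let go. A guard plate 30 mm high, 16 mm in front (-x) of the bolt's axis, has a 12 mm notch for the home and one for the drawn position; the handle clears the plate from about 0.65 rad
- bolt_knob (a point): centre of the black ball knob, 18 mm in diameter, at the end of the bolt's handle, 50 mm from the bolt's axis. In the lock-up's frame it is at x = -50 cos(0.26 + handle), y = 75 + slide, z = 20 + 50 sin(0.26 + handle) mm
- tin_1_center (a point): centre (half-way up, 13.5 mm over the bench) of a loose round flat white slip-lid tin, 62 mm in diameter, 27 mm high, 50 to 90 g; two or three such tins stand on the bench (absent ones read None), all alike
- tin_2_center (a point): centre (half-way up, 13.5 mm over the bench) of a loose round flat white slip-lid tin, 62 mm in diameter, 27 mm high, 50 to 90 g; two or three such tins stand on the bench (absent ones read None), all alike
- tin_3_center (a point): centre (half-way up, 13.5 mm over the bench) of a loose round flat white slip-lid tin, 62 mm in diameter, 27 mm high, 50 to 90 g; two or three such tins stand on the bench (absent ones read None), all alike
- matchbox: loose matchbox 36x53x15 mm, a bystander; origin under its centre
- tweezers: loose steel tweezers 125x15x8 mm, long side along its x, a bystander; origin under its centre
- marver_block: loose black graphite block 50x50x18 mm, a bystander; origin under its centre
- specs: loose glassworker's spectacles 133x136x41 mm, a bystander; origin under the centre

How it is judged:
On the way, in this order (a step that is already met when the one before it is completed fails the run):
1. the bolt's handle is lifted clear of its notch, the bolt still home (value of joint bolt_handle above 0.6 rad and value of joint bolt below 0.01 m), for 0.05 s.
2. the bolt is drawn right back (value of joint bolt above 0.052 m), for 0.2 s.
3. every tin lies in the lane behind the line of the bolt (x of each of tin_1_center, tin_2_center, tin_3_center in the frame of lockup above 0.034 m and y of tin_1_center in the frame of lockup between -0.03 and 0.03 m and height (world z) of each of tin_1_center, tin_2_center, tin_3_center below 0.022 m and y of tin_2_center in the frame of lockup between -0.03 and 0.03 m and y of tin_3_center in the frame of lockup between -0.03 and 0.03 m), for 0.2 s.
4. the bolt is shot home again (value of joint bolt below 0.006 m), for 0.2 s.
At the end, for the whole second after the job is handed in: every tin present stands flat in the lane, its centre at least 30 mm inside the line of the bolt and within 30 mm of the lane's centre line; the bolt is home to within 6 mm and its handle down in the notch to within 0.2 rad; everything is let go (x of each of tin_1_center, tin_2_center, tin_3_center in the frame of lockup above 0.03 m and y of tin_1_center in the frame of lockup between -0.03 and 0.03 m and height (world z) of each of tin_1_center, tin_2_center, tin_3_center below 0.022 m and y of tin_2_center in the frame of lockup between -0.03 and 0.03 m and y of tin_3_center in the frame of lockup between -0.03 and 0.03 m and value of joint bolt below 0.006 m and value of joint bolt_handle below 0.2 rad); the robot touches nothing.
It fails at once if the matchbox, tweezers, black block or spectacles are moved more than 40 mm (distance of any of matchbox, tweezers, marver_block, specs from where it was at the start of the episode above 0.04 m).
It fails at once if a tin is lifted more than 25 mm off the bench (height (world z) of any of tin_1_center, tin_2_center, tin_3_center above 0.0385 m).
Of tin_1, tin_2, tin_3 only 2 to 3 are there at a start; the rules pass over those that are not, and their reading is None.
At some moment in a run one of tin_1, tin_2, tin_3 may be knocked a few centimetres aside while the robot is not near it.
Once in a run the grip may slacken for a moment while it holds something.
It also fails if it takes over 210 s, if anything falls off the work surface, if the arm or the gripper's body presses on something with over 40 N, if the wrist force passes 120 N, or if a joint passes its speed limit or range.

## Robot

A 6-joint arm with a two-finger parallel gripper is mounted at the origin on a cart in front of the work surface, level with it; the furniture and walls round the work are solid. World frame = base frame: x ahead of the robot, y to its left, z up, the work surface at z = 0. Lengths are in m, angles in rad, forces in N, time in s.
With the tool pointing down it reaches from about 0.4 to 0.825 m from the base axis. Payload 7 kg.
Tool frame: the origin (TCP) lies at the very end of the fingers, on their centre line; the grasp point (between the pads) lies 19 mm behind it (arm.grip_point_offset is the distance from the TCP to the grasp point, in m); z points along the fingers, y is the line along which they close (so a half turn about z gives the same grasp; the last joint's range is limited). The gripper opens to 88 mm and grips with 3 to 60 N. Pads are 19 mm wide; open, the fingers measure 130 mm over their backs; the gripper's body (78 mm by 193 mm) begins 47 mm behind the grasp point.
Start: joints at [1.539, 0.359, 0.012, 0, -1.224, -0.288], TCP at [0.212, 0.641, 0.227] pointing down, gripper open.
Joint ranges: [-3.07, 3.07], [-1.43, 2.12], [-1.02, 1.25], [-3.03, 1.67], [-3.05, -0], [-3.03, 3.03]. Speed limits (rad/s): [2.39, 2.39, 3.01, 3.14, 3.14, 3.14].

## Interface

Orientations are given as [roll, pitch, yaw] about the fixed x, y, z axes, in that order (R = Rz(yaw) Ry(pitch) Rx(roll)).
In Python, from station import arm, cams gives the robot as it stands.
- The arm moves only by the shell command python3 -m handwheel 'ROWS' [FORCE]. ROWS is JSON, a list that holds one entry, the list of rows, each a list of 7 numbers: the shift along the tool's x, y, z normalised to -1 to 1, where 1 is 0.08 m, then the turn, a rotation vector about the tool's x, y, z normalised to -1 to 1, where 1 is 0.5 rad, then the closure in counts, from 0 (fully open) to 255 (shut). In form: [[[x, y, z, wx, wy, wz, hand], ...]]. A call has 1 to 5 rows; each row is the pose to reach, as a shift and turn from the pose commanded when the call began, along the tool's axes at that moment; what a row does not reach only later rows make up. A row lasts 1/8 s, in which the tool goes at most 62.5 mm and 10.7 degrees, less where a joint would pass 70% of its speed; a pose out of reach is approached as far as the arm can. A call with a number of a shift or a turn outside -1 to 1 is refused whole. A call with a gripper value outside its range is refused whole. The fingers move at their own pace and stop on an object; FORCE is the grip in N (left out, the last holds). Time passes only in rows, so rows that repeat a pose let the fingers close. It gives the time, the measured TCP pose, the force, the opening and the grip force at its end, in the units of the state.
- arm.get_state(): the state, without advancing time (a new reading comes with each control period).
- cams.grab_frame(name): name is "scene" or "top"; returns the picture (400x640x3 uint8, blue, green, red); there is no depth.
- cams.camera_info(name): a dict with "camera_matrix" (3x3 intrinsics, pixels), "dist_coeffs" ([k1, k2, p1, p2, k3] as OpenCV has them; the pictures are not rectified), "R" (3x3) and "t" (3): a world point X has camera coordinates R X + t. Camera axes: x right, y down, z forward; pixel columns grow to the right and rows downward; lengths in m; the calibration is good to about 2 mm. A picture is of the moment at which its call begins. camera_info takes no time and is no camera call.
- arm.job_done(): hands the job in; it is judged then, once.
The state is a dict: "t": time; "q": joint angles; "qd": joint speeds; "joint_efforts": joint torques, N m; "eef_pos": TCP position; "ee_rot": TCP orientation; "force": force on the tool from outside, world axes, zero at the start; "moment": the same for the moment, N m; "width": finger opening in m; "gripper_force": force on a finger pad.
Only numpy, scipy, OpenCV 4.12 (cv2) and the standard library are available. Lean on these libraries where they do the work, as an engineer would, in place of code of your own. Each camera call takes 0.05 s, during which the arm holds its last target. There are 200 camera calls.

## Working session

There is one attempt and no reset: what is moved stays moved. The work goes in short steps, Python scripts to look and compute and a shell command to move; the robot and the scene stay as the last step left them, time stands still between calls to the robot, and variables do not carry over. Pictures are saved under pics/ and viewed, at most 14 in all, crops included, and the job is handed in when it is done.

```bash
mkdir -p pics; ls
python3 - <<'E'
from station import arm,cams
import cv2
for n in("scene","top"):
    cv2.imwrite(f"pics/{n}0.png",cams.grab_frame(n)); i=cams.camera_info(n); print(n,i)
s=arm.get_state(); print(s)
E
```

```text
pics
scene {'camera_matrix': array([[449.15543842,   0.        , 321.02477471],
       [  0.        , 449.15543842, 200.20466099],
       [  0.        ,   0.        ,   1.        ]]), 'dist_coeffs': array([-0.12572955,  0.        ,  0.        ,  0.        ,  0.        ]), 'R': array([[ 0.58482998, -0.81101714,  0.01500321],
       [-0.60457572, -0.44814586, -0.65852371],
       [ 0.54079764,  0.37605384, -0.75241041]]), 't': array([-0.2801992 ,  0.36712871,  0.78515003])}
top {'camera_matrix': array([[422.77497206,   0.        , 325.20184877],
       [  0.        , 422.77497206, 192.60041154],
       [  0.        ,   0.        ,   1.        ]]), 'dist_coeffs': array([-0.00044178,  0.        ,  0.        ,  0.        ,  0.        ]), 'R': array([[-0.02182027, -0.99973784, -0.00693736],
       [-0.99501731,  0.02239142, -0.09715545],
       [ 0.09728532,  0.00478284, -0.99524504]]), 't': array([0.04218926, 0.57033898, 1.14168045])}
{'t': 0.1, 'q': array([ 1.53908730e+00,  3.59322971e-01,  1.11594642e-02, -2.84811445e-04,
       -1.22409891e+00, -2.88089632e-01]), 'qd': array([ 5.98129645e-04, -1.30081595e-03,  2.08896871e-03,  6.88462999e-05,
        1.22135306e-03, -6.09595251e-04]), 'joint_efforts': array([-1.31723857e-03, -5.84161162e+01,  2.93752581e+01,  7.01555282e+00,
        1.02000209e-02, -5.51321727e-05]), 'eef_pos': array([0.21210701, 0.64035578, 0.22571958]), 'ee_rot': array([ 3.14011090e+00, -1.59862202e-04, -3.19895509e-01]), 'force': array([0.36343243, 0.67278775, 0.5817569 ]), 'moment': array([-0.03480997,  0.00858756, -0.01763198]), 'gripper_force': 0.0, 'width': 0.0874924894948951}
```

View pics/scene0.png

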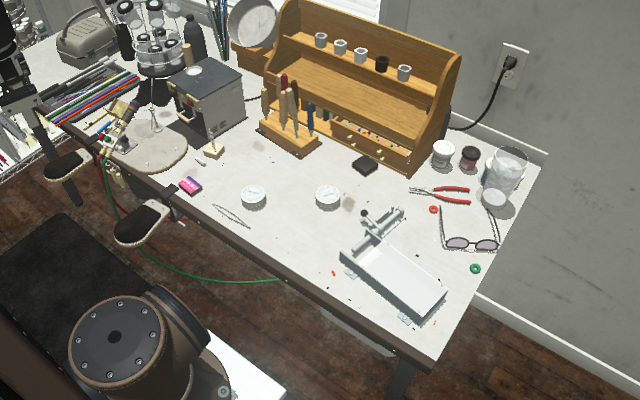

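View pics/top0.png

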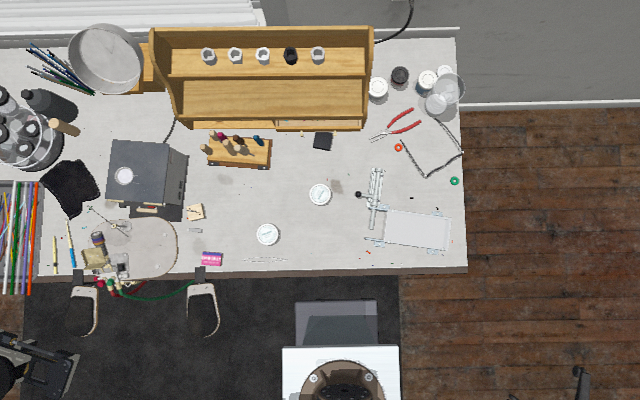

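The two views show two tins: scene (253,196) and (328,196), top (267,234) and (320,194). The lock-up's mouth faces left, towards the tins. The knob is at top (358,194) and scene (364,213). I'll zoom in next.

```bash
cat > h.py <<'E'
import numpy as np,cv2
from station import arm,cams
def ray(n,uv):
    i=cams.camera_info(n);p=cv2.undistortPoints(np.array([[uv]],float),i["camera_matrix"],i["dist_coeffs"])[0,0]
    R=np.array(i["R"]);return -R.T@i["t"],R.T@np.array([p[0],p[1],1.])
def plane(n,uv,z):
    c,d=ray(n,uv);return c+d*(z-c[2])/d[2]
def tri(a,b):
    c1,d1=ray("scene",a);c2,d2=ray("top",b)
    s=np.linalg.lstsq(np.c_[d1,-d2],c2-c1,rcond=None)[0];p=c1+s[0]*d1;q=c2+s[1]*d2
    return (p+q)/2,np.linalg.norm(p-q)
def proj(n,X):
    i=cams.camera_info(n);return cv2.projectPoints(np.array(X,float).reshape(-1,1,3),cv2.Rodrigues(np.array(i["R"]))[0],i["t"],i["camera_matrix"],i["dist_coeffs"])[0][:,0]
E
python3 - <<'E'
import cv2,numpy as np
a=cv2.imread("pics/scene0.png")[195:335,330:460];b=cv2.imread("pics/top0.png")[160:260,345:465]
a=cv2.resize(a,None,fx=3,fy=3,interpolation=cv2.INTER_CUBIC);b=cv2.resize(b,None,fx=3.3,fy=3.3,interpolation=cv2.INTER_CUBIC)
c=np.zeros((420,800,3),np.uint8);c[:420,:390]=a;c[:330,400:796]=b;cv2.imwrite("pics/z.png",c)
from h import *
for n,g in(("scene",cv2.imread("pics/scene0.png")),("top",cv2.imread("pics/top0.png"))):
    h=cv2.cvtColor(g,cv2.COLOR_BGR2HSV);m=((h[...,2]>225)&(h[...,1]<30)).astype(np.uint8)
    k,_,st,ce=cv2.connectedComponentsWithStats(m)
    for i in range(1,k):
        if 60<st[i,4]<1500: print(n,st[i],ce[i].round(1),plane(n,ce[i],.027).round(3))
E
```

```text
scene [270   0  14  11  90] [277.1   3.4] [1.296 0.809 0.027]
scene [312   0  69  23 790] [355.9   7.3] [1.461 0.536 0.027]
scene [188  68  13   7  64] [193.7  71.2] [0.75  0.709 0.027]
scene [155 109  24  17  93] [164.5 119.5] [0.525 0.591 0.027]
scene [ 15 114  18  19 121] [ 22.7 122.9] [0.259 0.951 0.027]
scene [ 84 114  29  22 133] [ 96.6 126.2] [0.387 0.735 0.027]
scene [ 48 123  16  17 135] [ 53.7 130.8] [0.297 0.828 0.027]
scene [  4 129  37  30 242] [ 23.7 146.5] [0.205 0.844 0.027]
scene [ 98 132  19  15  63] [108.5 139.9] [0.372 0.654 0.027]
scene [215 133  33  13 155] [230.4 140.1] [0.573 0.372 0.027]
scene [433 136  39  24 361] [448.2 146.2] [ 0.909 -0.118  0.027]
scene [  0 149  15  25 132] [  5.8 161.4] [0.139 0.832 0.027]
scene [496 157  26  13 144] [508.3 162.9] [ 0.95  -0.278  0.027]
scene [496 162  45  80 593] [517.4 200. ] [ 0.834 -0.344  0.027]
top [234  14  21   7  77] [245.7  16.8] [1.087 0.248 0.027]
top [  0  30  81   5 202] [38.4 32.1] [1.056 0.848 0.027]
top [255  47  14  13  79] [262.2  53.9] [0.974 0.201 0.027]
top [438  65  15  12 102] [444.   69.6] [ 0.915 -0.316  0.027]
top [419  70  19  18 227] [427.2  78.3] [ 0.891 -0.267  0.027]
top [369  77  19  19 273] [378.1  86.2] [ 0.871 -0.127  0.027]
top [118 169  14  14 159] [124.8 175.6] [0.631 0.587 0.027]
top [309 184  21  21 294] [319.5 193.7] [0.569 0.045 0.027]
top [257 224  21  21 321] [266.9 233.9] [0.461 0.192 0.027]
```

View pics/z.png

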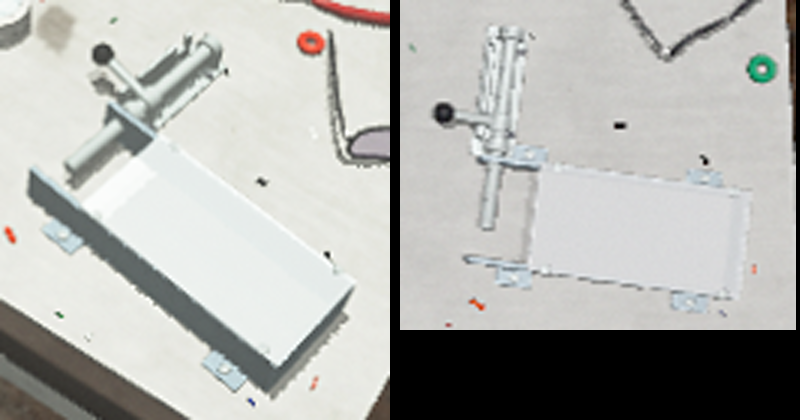

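Run:
```python
from h import *
S=lambda u,v:(330+u/3,195+v/3)
T=lambda u,v:(345+(u-400)/3.3,160+v/3.3)
for n,a,b in(("knob",(102,54),(443,112)),("tip",(72,166),(488,228)),("far",(210,45),(508,33)),("wallfront-",(33,168),(466,258)),("wallfront+",(112,103),(478,150)),("back+",(353,283),(749,190)),("back-",(272,358),(738,296))):
    p,e=tri(S(*a),T(*b));print(n,p.round(4),round(e,4))
for n,b in(("f+",(540,165)),("f-",(532,272)),("b+",(749,190)),("b-",(738,296))): print(n,plane("top",T(*b),.04).round(4))
for a,b in(((253,191.5),(266.9,233.9)),((328,191.5),(319.5,193.7))): print(tri(a,b))
# tins in scene, projecting top
for p in((.461,.192,.027),(.569,.045,.027)): print(proj("scene",p))
```

```text
knob [ 0.5647 -0.0606  0.0352] 0.0001
tip [ 0.468  -0.0961  0.0264] 0.0008
far [ 0.6324 -0.1194  0.0227] 0.0024
wallfront- [ 0.4441 -0.0767  0.0351] 0.0019
wallfront+ [ 0.5331 -0.0897  0.0287] 0.0009
back+ [ 0.4938 -0.3101  0.0374] 0.0015
back- [ 0.407  -0.2929  0.0463] 0.0046
f+ [ 0.5185 -0.1389  0.04  ]
f- [ 0.431  -0.1292  0.04  ]
b+ [ 0.4941 -0.31    0.04  ]
b- [ 0.4079 -0.2967  0.04  ]
(array([0.46119693, 0.19034823, 0.03640155]), np.float64(0.0008813363824075839))
(array([0.56786733, 0.04472411, 0.03751183]), np.float64(0.0011782178603663427))
[[252.63420948 193.85427907]]
[[327.81794814 194.09449764]]
```

Two tins are present, at about (0.461,0.192) and (0.569,0.045). The lock-up's origin is at about (0.483,-0.099), with its x along (-0.139,-0.990), so a tool yaw of -1.71 puts tool x along the lane. I'm starting the move.

```bash
cat >> h.py <<'E'
O=np.array([.483,-.099]);X=np.array([-.139,-.990]);Y=np.array([.990,-.139])
from scipy.spatial.transform import Rotation as Ro
def go(lx=None,ly=None,z=None,w=None,yaw=-1.71):
    """shift in tool units to lock-up frame (mm) or world point w"""
    s=arm.get_state();R=Ro.from_euler("xyz",s["ee_rot"])
    t=np.r_[O+X*lx/1e3+Y*ly/1e3,z/1e3] if w is None else np.array(w)
    d=R.inv().apply(t-s["eef_pos"])/.08
    r=(R.inv()*Ro.from_euler("xyz",[np.pi,0,yaw])).as_rotvec()/.5
    p=s["eef_pos"][:2]-O
    print("shift",d.round(2),"turn",r.round(2),"| at lock",(1e3*p@X).round(1),(1e3*p@Y).round(1),"z",(s["eef_pos"][2]*1e3).round(1),"w",round(s["width"],4),"t",round(s["t"],1),"F",s["force"].round(1),"q6",s["q"][5].round(2))
E
python3 -m handwheel '[[[0.5,0.5,0,0,0,0,0],[1,1,0,0,0,0,0]]]' 20; python3 -m handwheel '[[[0.5,0.5,0,0,0,0,0],[1,1,0,0,0,0,0]]]'; python3 -m handwheel '[[[0.33,0.33,0,0,0,0.33,0],[0.67,0.67,0,0,0,0.67,0],[1,1,0,0,0,1,0],[1,1,0,0,0,1,0]]]'; python3 -c "
from h import *
go(-48,75,100)"
```

```text
t: 0.35
eef_pos: [0.2631, 0.5383, 0.2255]
ee_rot: [3.14, -0.0, -0.319]
force: [1.2, 0.1, 0.4]
width: 0.0873
gripper_force: 0.0
t: 0.6
eef_pos: [0.3142, 0.4367, 0.2263]
ee_rot: [3.141, 0.0, -0.319]
force: [0.3, 0.8, 0.6]
width: 0.0878
gripper_force: 0.0
t: 1.1
eef_pos: [0.3651, 0.3354, 0.2265]
ee_rot: [3.141, 0.0, -0.824]
force: [0.3, 0.1, -0.3]
width: 0.0875
gripper_force: 0.0
shift [5.33 1.55 1.58] turn [ 0.   -0.    1.77] | at lock -413.6 -177.1 z 226.5 w 0.0875 t 1.1 F [ 0.3  0.1 -0.3] q6 -0.39
```

```bash
python3 -m handwheel '[[[0.33,0.1,0,0,0,0.33,0],[0.67,0.2,0,0,0,0.67,0],[1,0.3,0,0,0,1,0],[1,0.3,0,0,0,1,0]]]'; python3 -m handwheel '[[[0.33,-0.2,0,0,0,0.3,0],[0.67,-0.4,0,0,0,0.6,0],[1,-0.6,0,0,0,0.77,0],[1,-0.6,0,0,0,0.77,0]]]';python3 -c "
from h import *
go(-48,75,100)"
```

```text
t: 1.6
eef_pos: [0.4018, 0.2619, 0.2264]
ee_rot: [3.141, -0.0, -1.321]
force: [-0.3, 0.2, 0.4]
width: 0.0873
gripper_force: 0.0
t: 2.1
eef_pos: [0.4688, 0.1969, 0.2261]
ee_rot: [3.141, -0.001, -1.705]
force: [-0.9, 0.2, -0.2]
width: 0.0878
gripper_force: 0.0
shift [ 3.05 -1.61  1.58] turn [ 0.   -0.    0.01] | at lock -290.9 -55.2 z 226.1 w 0.0878 t 2.1 F [-0.9  0.2 -0.2] q6 -0.92
```

```bash
python3 -m handwheel '[[[0.5,-0.4,0,0,0,0,0],[1,-0.8,0,0,0,0,0]]]'; python3 -m handwheel '[[[0.5,-0.4,0,0,0,0,0],[1,-0.8,0,0,0,0,0]]]'; python3 -m handwheel '[[[0.5,0,0.4,0,0,0,0],[1,0,0.8,0,0,0,0],[1,0,0.8,0,0,0,0]]]';python3 - <<'E'
from h import *
go(-48,75,14)
for n in("top","scene"): cv2.imwrite(f"pics/{n}1.png",cams.grab_frame(n))
a=cv2.imread("pics/scene1.png")[150:290,270:410];b=cv2.imread("pics/top1.png")[150:250,300:400]
c=np.hstack([cv2.resize(a,(390,390)),cv2.resize(b,(390,390))]);cv2.imwrite("pics/z1.png",c)
E
```

```text
t: 2.35
eef_pos: [0.5211, 0.1099, 0.2266]
ee_rot: [-3.141, 0.0, -1.699]
force: [1.2, 0.4, -0.5]
width: 0.0878
gripper_force: 0.0
t: 2.6
eef_pos: [0.5742, 0.0214, 0.2265]
ee_rot: [-3.141, 0.0, -1.7]
force: [-0.3, 1.3, 0.6]
width: 0.0877
gripper_force: 0.0
t: 2.98
eef_pos: [0.5605, -0.059, 0.1596]
ee_rot: [3.136, -0.001, -1.704]
force: [0.6, -0.5, 0.6]
width: 0.0881
gripper_force: 0.0
shift [ 0.03 -0.06  1.82] turn [ 0.01 -0.    0.01] | at lock -50.4 71.2 z 159.6 w 0.0881 t 3.0 F [ 0.6 -0.5  0.6] q6 -0.38
```

View pics/z1.png

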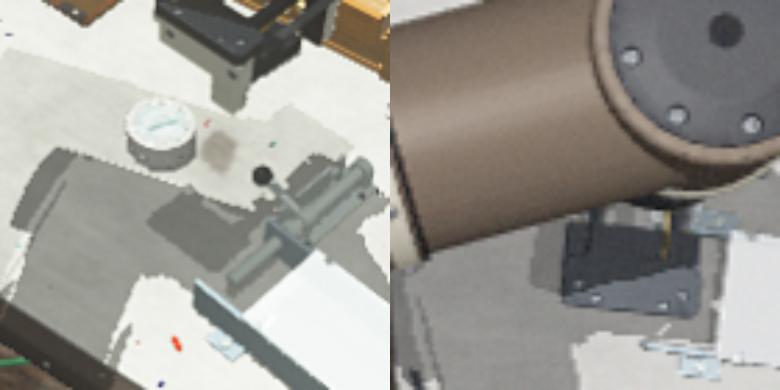

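The gripper is above the knob, with the jaws spanning it along the bolt, and the tin is clear. Next I descend and grip.

```bash
python3 -m handwheel '[[[0,-0.03,0.5,0,0,0,0],[0.02,-0.06,1,0,0,0,60],[0.02,-0.06,1,0,0,0,120]]]'; python3 -m handwheel '[[[0,0,0.4,0,0,0,130],[0,0,0.8,0,0,0,130],[0,0,0.8,0,0,0,130]]]';  python3 -c "
from h import *
go(-48,75,14)"; python3 -m handwheel '[[[0,0,0,0,0,0,255],[0,0,0,0,0,0,255],[0,0,0,0,0,0,255],[0,0,0,0,0,0,255]]]' 20; python3 -c "
from h import *
go(-48,75,14)"
```

```text
t: 3.45
eef_pos: [0.5663, -0.059, 0.0809]
ee_rot: [3.138, -0.001, -1.702]
force: [-0.2, -0.0, 0.8]
width: 0.0733
gripper_force: 0.0
t: 3.82
eef_pos: [0.5673, -0.0594, 0.0188]
ee_rot: [3.14, -0.001, -1.703]
force: [0.2, 0.3, 0.6]
width: 0.0455
gripper_force: 0.0
shift [0.04 0.04 0.06] turn [ 0.   -0.    0.01] | at lock -51.0 78.0 z 18.8 w 0.0455 t 3.8 F [0.2 0.3 0.6] q6 -0.37
t: 4.32
eef_pos: [0.568, -0.06, 0.0195]
ee_rot: [-3.14, 0.0, -1.705]
force: [-0.3, 1.1, 5.2]
width: 0.0168
gripper_force: 20.0
shift [0.03 0.05 0.07] turn [-0.    0.    0.01] | at lock -50.5 78.7 z 19.5 w 0.0168 t 4.3 F [-0.3  1.1  5.2] q6 -0.37
```

```bash
python3 -m handwheel '[[[0.05,0,-0.14,0,0,0,255],[0.17,0,-0.29,0,0,0,255],[0.32,0,-0.4,0,0,0,255],[0.32,0,-0.4,0,0,0,255]]]' 30
python3 - <<'E'
from h import *
go(-24,75,45)
a=cams.grab_frame("scene")[190:270,320:440];cv2.imwrite("pics/z2.png",cv2.resize(a,None,fx=4,fy=4))
E
```

```text
t: 4.82
eef_pos: [0.5642, -0.0864, 0.0515]
ee_rot: [-3.14, 0.0, -1.706]
force: [-0.0, 2.9, 4.1]
width: 0.0158
gripper_force: 30.0
shift [-0.    0.05  0.08] turn [-0.    0.    0.01] | at lock -23.7 78.6 z 51.5 w 0.0158 t 4.8 F [-0.   2.9  4.1] q6 -0.33
```

View pics/z2.png

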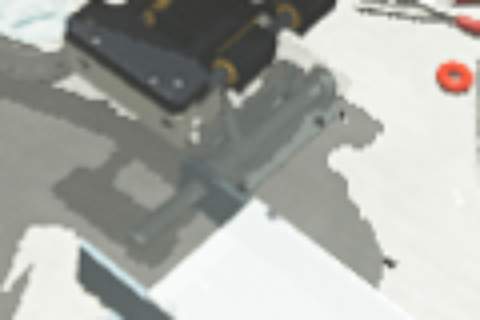

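The handle is raised and held by the knob. Next I draw the bolt.

```bash
python3 -m handwheel '[[[0,-0.2,0,0,0,0,255],[0,-0.4,0,0,0,0,255],[0,-0.6,0,0,0,0,255],[0,-0.73,0,0,0,0,255],[0,-0.73,0,0,0,0,255]]]'
python3 - <<'E'
from h import *
go(-24,133,45)
a=cams.grab_frame("scene")[190:270,320:440];cv2.imwrite("pics/z3.png",cv2.resize(a,None,fx=4,fy=4))
E
```

```text
t: 5.5
eef_pos: [0.6215, -0.0931, 0.0499]
ee_rot: [3.139, -0.0, -1.705]
force: [-3.8, 3.9, 4.3]
width: 0.0154
gripper_force: 30.0
shift [0.01 0.04 0.06] turn [ 0.   -0.    0.01] | at lock -25.1 136.3 z 49.9 w 0.0154 t 5.5 F [-3.8  3.9  4.3] q6 -0.29
```

View pics/z3.png

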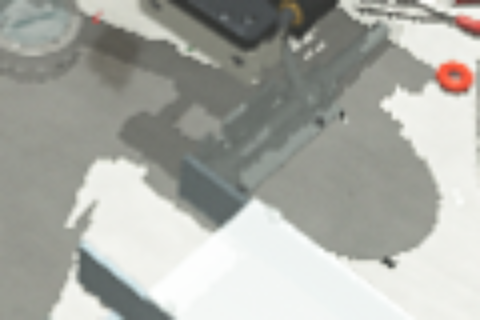

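The tip has left the lane. I'm lowering the handle into the second notch, then letting go and going up.

```bash
python3 -m handwheel '[[[-0.15,0,0.11,0,0,0,255],[-0.27,0,0.26,0,0,0,255],[-0.31,0,0.38,0,0,0,255],[-0.31,0,0.38,0,0,0,255]]]'; python3 -m handwheel '[[[0,0,0,0,0,0,130],[0,0,0,0,0,0,130],[0,0,0,0,0,0,100]]]';python3 -m handwheel '[[[-0.2,0,-0.5,0,0,0,0],[-0.2,0,-1,0,0,0,0],[-0.2,0,-1,0,0,0,0]]]'; python3 -c "
from h import *
go(w=[.569,.045,.1])"
```

```text
t: 6.05
eef_pos: [0.6252, -0.0685, 0.0193]
ee_rot: [3.141, -0.001, -1.704]
force: [0.4, -2.5, -0.6]
width: 0.0159
gripper_force: 30.0
t: 6.42
eef_pos: [0.6253, -0.0685, 0.0202]
ee_rot: [-3.141, 0.0, -1.705]
force: [0.2, -0.7, -0.4]
width: 0.041
gripper_force: 0.0
t: 6.8
eef_pos: [0.6297, -0.0523, 0.1041]
ee_rot: [-3.135, 0.002, -1.704]
force: [-0.8, 1.0, -0.0]
width: 0.0702
gripper_force: 0.0
shift [-1.11  0.91  0.05] turn [-0.01  0.    0.01] | at lock -66.6 138.8 z 104.1 w 0.0702 t 6.8 F [-0.8  1.  -0. ] q6 -0.36
```

```bash
python3 -m handwheel '[[[-0.4,0.4,0,0,0,0,0],[-0.8,0.8,0,0,0,0,0],[-1,0.91,0,0,0,0,0],[-1,0.91,0,0,0,0,0]]]'
python3 - <<'E'
from h import *
go(w=[.569,.045,.006])
g=cams.grab_frame("scene");cv2.imwrite("pics/s4.png",cv2.resize(g[130:290,220:440],None,fx=3,fy=3))
E
```

```text
t: 7.3
eef_pos: [0.5658, 0.0372, 0.1002]
ee_rot: [-3.141, 0.0, -1.703]
force: [0.2, -0.3, -0.5]
width: 0.0875
gripper_force: 0.0
shift [-0.1  -0.03  1.18] turn [-0.    0.    0.01] | at lock -146.3 63.0 z 100.2 w 0.0875 t 7.3 F [ 0.2 -0.3 -0.5] q6 -0.54
```

View pics/s4.png

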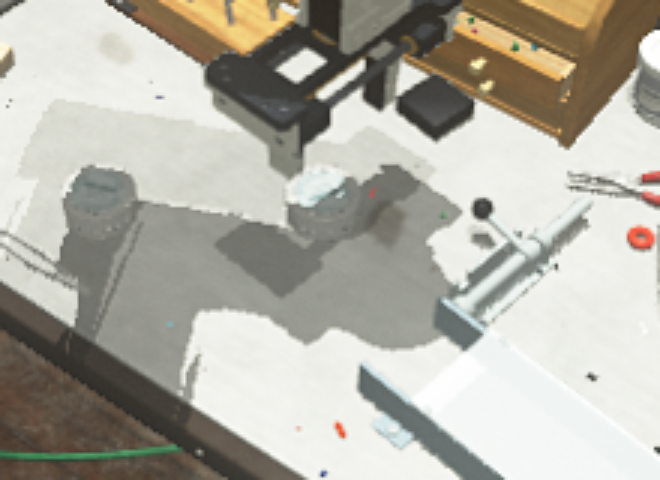

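The bolt is drawn, with its handle down in the second notch. Both tins are where they were. I'm descending on the near one.

```bash
python3 -m handwheel '[[[-0.1,-0.03,0.4,0,0,0,0],[-0.1,-0.03,0.8,0,0,0,0],[-0.1,-0.03,1,0,0,0,0],[-0.1,-0.03,1,0,0,0,0]]]'; python3 -m handwheel '[[[0,0,0.18,0,0,0,0],[0,0,0.18,0,0,0,0]]]';  python3 -m handwheel '[[[0,0,0,0,0,0,255],[0,0,0,0,0,0,255],[0,0,0,0,0,0,255],[0,0,0,0,0,0,255]]]' 12; python3 -c "
from h import *
go(-40,0,6)"
```

```text
t: 7.85
eef_pos: [0.5689, 0.0429, 0.019]
ee_rot: [3.139, -0.001, -1.706]
force: [0.1, 0.7, 1.5]
width: 0.0875
gripper_force: 0.0
t: 8.1
eef_pos: [0.5689, 0.0435, 0.0053]
ee_rot: [3.141, -0.0, -1.705]
force: [0.3, -0.3, 0.6]
width: 0.0876
gripper_force: 0.0
t: 8.6
eef_pos: [0.5694, 0.0438, 0.0061]
ee_rot: [-3.141, 0.0, -1.705]
force: [-0.2, -0.3, 2.6]
width: 0.0603
gripper_force: 12.0
shift [1.41 0.83 0.  ] turn [-0.    0.    0.01] | at lock -153.4 65.7 z 6.1 w 0.0603 t 8.6 F [-0.2 -0.3  2.6] q6 -0.55
```

```bash
python3 -m handwheel '[[[0.15,0.3,0,0,0,0,255],[0.3,0.6,0,0,0,0,255],[0.5,0.82,0,0,0,0,255],[0.5,0.82,0,0,0,0,255]]]'; python3 -m handwheel '[[[0.3,0,0,0,0,0,255],[0.6,0,0,0,0,0,255],[0.9,0,0,0,0,0,255],[0.9,0,0,0,0,0,255]]]'
python3 - <<'E'
from h import *
go(-40,0,6)
g=cams.grab_frame("scene");cv2.imwrite("pics/s5.png",cv2.resize(g[170:300,300:440],None,fx=4,fy=4))
E
```

```text
t: 9.1
eef_pos: [0.498, 0.0123, 0.0062]
ee_rot: [-3.141, 0.0, -1.705]
force: [-0.2, -0.2, -0.2]
width: 0.0601
gripper_force: 12.0
t: 9.6
eef_pos: [0.4899, -0.0594, 0.006]
ee_rot: [-3.141, -0.0, -1.706]
force: [0.3, -1.5, 4.3]
width: 0.0603
gripper_force: 12.0
shift [0.   0.02 0.  ] turn [-0.   -0.    0.01] | at lock -40.1 1.4 z 6.0 w 0.0603 t 9.6 F [ 0.3 -1.5  4.3] q6 -0.41
```

View pics/s5.png

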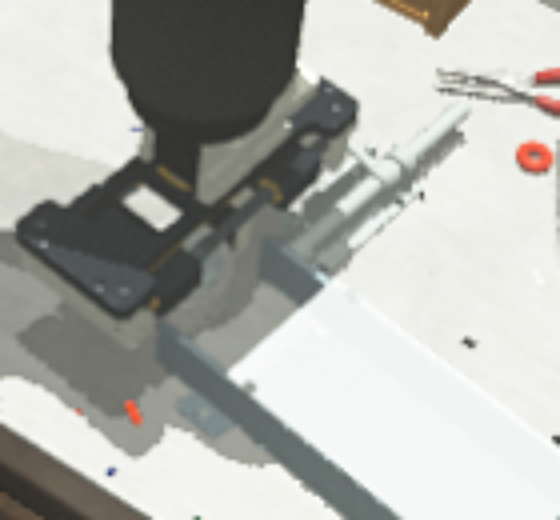

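The tin sits squarely in front of the mouth. I'll let go, get behind it and push.

```bash
python3 -m handwheel '[[[0,0,0,0,0,0,0],[0,0,0,0,0,0,0],[0,0,0,0,0,0,0],[0,0,0,0,0,0,0]]]'; python3 -m handwheel '[[[0,0,-0.3,0,0,0,0],[0,0,-0.6,0,0,0,0],[-0.5,0,-0.6,0,0,0,100],[-0.9,0,-0.6,0,0,0,195],[-0.9,0,-0.6,0,0,0,195]]]'; python3 -m handwheel '[[[0,0,0,0,0,0,195],[0,0,0,0,0,0,195],[0,0,0,0,0,0,195]]]'; python3 -c "
from h import *
go(-110,0,6)"
```

```text
t: 10.15
eef_pos: [0.4892, -0.0582, 0.0057]
ee_rot: [3.141, -0.0, -1.704]
force: [-0.2, -0.0, 0.9]
width: 0.0872
gripper_force: 0.0
t: 10.78
eef_pos: [0.4994, 0.0146, 0.054]
ee_rot: [-3.141, 0.0, -1.702]
force: [0.3, 0.4, 0.3]
width: 0.0631
gripper_force: 0.0
t: 11.15
eef_pos: [0.4987, 0.0123, 0.0537]
ee_rot: [3.141, -0.0, -1.706]
force: [0.5, -0.5, 0.9]
width: 0.033
gripper_force: 0.0
shift [0.03 0.   0.6 ] turn [ 0.   -0.    0.01] | at lock -112.3 0.1 z 53.7 w 0.033 t 11.2 F [ 0.5 -0.5  0.9] q6 -0.55
```

```bash
python3 -m handwheel '[[[0,0,0.3,0,0,0,195],[0,0,0.6,0,0,0,195],[0,0,0.6,0,0,0,195]]]'; python3 -m handwheel '[[[0.2,-0.01,0,0,0,0,195],[0.35,-0.01,0,0,0,0,195],[0.5,-0.01,0,0,0,0,195],[0.65,-0.01,0,0,0,0,195],[0.8,-0.01,0,0,0,0,195]]]'; python3 -m handwheel '[[[0.12,0,0,0,0,0,195],[0.25,0,0,0,0,0,195],[0.4,0,0,0,0,0,195],[0.6,0,0,0,0,0,195],[0.6,0,0,0,0,0,195]]]'
python3 - <<'E'
from h import *
go(0,0,6)
g=cams.grab_frame("scene");cv2.imwrite("pics/s6.png",cv2.resize(g[170:300,300:440],None,fx=4,fy=4))
E
```

```text
t: 11.52
eef_pos: [0.4975, 0.0119, 0.0044]
ee_rot: [3.138, -0.002, -1.706]
force: [0.3, -0.3, 0.1]
width: 0.0208
gripper_force: 0.0
t: 12.15
eef_pos: [0.4911, -0.0515, 0.006]
ee_rot: [-3.141, 0.0, -1.705]
force: [0.4, -0.4, 0.8]
width: 0.0205
gripper_force: 0.3
t: 12.78
eef_pos: [0.4842, -0.0995, 0.0056]
ee_rot: [3.141, -0.0, -1.706]
force: [-0.8, 0.2, 0.1]
width: 0.0202
gripper_force: 0.0
shift [-0.    0.02 -0.  ] turn [ 0.   -0.    0.01] | at lock 0.3 1.2 z 5.6 w 0.0202 t 12.8 F [-0.8  0.2  0.1] q6 -0.33
```

View pics/s6.png

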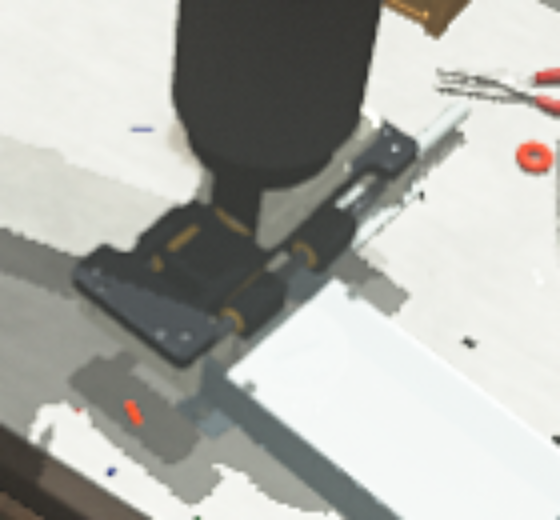

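The fingers are inside the mouth and the tin is under the cover. I'm backing out and looking for the second tin.

```bash
python3 -m handwheel '[[[-0.5,0,0,0,0,0,195],[-1,0,0,0,0,0,195],[-1,0,-1,0,0,0,100],[-1,0,-1,0,0,0,0]]]';  python3 -m handwheel '[[[-0.5,0,0,0,0,0,0],[-0.7,0,0,0,0,0,0],[-0.7,0,0,0,0,0,0]]]'
python3 - <<'E'
from h import *
g=cams.grab_frame("scene");t=cams.grab_frame("top")
c=np.hstack([cv2.resize(g[130:290,200:360],(400,400)),cv2.resize(t[170:270,240:340],(400,400))]);cv2.imwrite("pics/s7.png",c)
go(w=[.461,.192,.08])
E
```

```text
t: 13.32
eef_pos: [0.4972, -0.0177, 0.0887]
ee_rot: [-3.138, 0.001, -1.703]
force: [-0.2, 0.4, -0.0]
width: 0.0352
gripper_force: 0.0
t: 13.7
eef_pos: [0.5028, 0.0374, 0.0855]
ee_rot: [3.141, -0.0, -1.703]
force: [0.3, -0.4, 0.1]
width: 0.0651
gripper_force: 0.0
shift [-1.86  0.77  0.07] turn [ 0.   -0.    0.01] | at lock -136.6 0.4 z 85.3 w 0.0727 t 13.8 F [ 0.4 -0.5  0.6] q6 -0.6
```

View pics/s7.png

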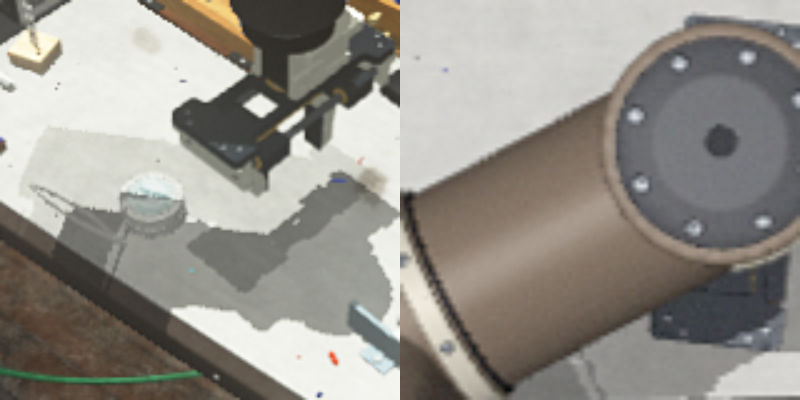

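The second tin has moved: its lid is now at scene crop (153,190), full picture about (261,206). I'll measure it and the tweezers.

Run:
```python
from h import *
c=plane("scene",(260.2,207),.027);print(c)
r=[[c[0]+.031*np.cos(a),c[1]+.031*np.sin(a),.027] for a in np.linspace(0,6.28,9)]
print(((proj("scene",r)-[200,130])*2.5).round(0).tolist())
for uv in((30,187),(62,203),(128,232),(110,290)): print(uv,plane("scene",(200+uv[0]/2.5,130+uv[1]/2.5),.004).round(3))
t=cv2.imread("pics/top0.png")[215:275,230:310];cv2.imwrite("pics/tz.png",cv2.resize(t,None,fx=8,fy=8,interpolation=cv2.INTER_CUBIC))
go(w=[c[0],c[1],.08])
```

```text
[0.44025724 0.14976505 0.027     ]
[[172.0, 173.0], [148.0, 168.0], [126.0, 178.0], [118.0, 196.0], [129.0, 213.0], [153.0, 218.0], [176.0, 208.0], [183.0, 189.0], [172.0, 173.0]]
(30, 187) [0.389 0.264 0.004]
(62, 203) [0.393 0.224 0.004]
(128, 232) [0.404 0.149 0.004]
(110, 290) [0.344 0.118 0.004]
shift [-1.3   0.96  0.07] turn [ 0.   -0.    0.01] | at lock -136.6 0.4 z 85.3 w 0.0727 t 13.8 F [ 0.4 -0.5  0.6] q6 -0.6
```

View pics/tz.png

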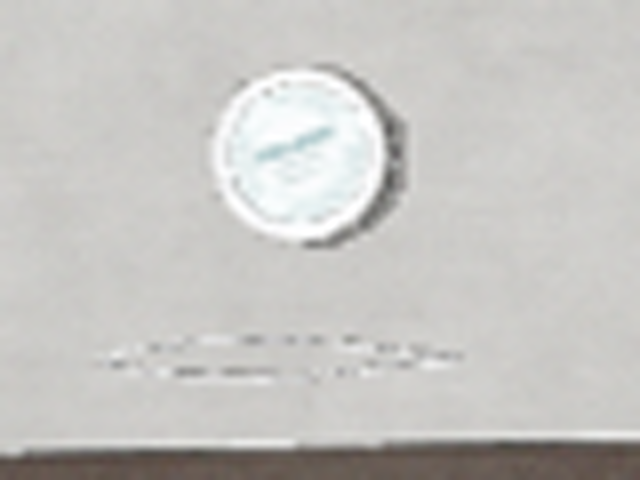

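The tin is at about (0.440,0.148), beside the tip of the tweezers. I'll first push it along the lane direction, clear of the tweezers, and then grip it.

```bash
python3 -m handwheel '[[[-0.4,0.4,0,0,0,0,100],[-0.8,0.8,0,0,0,0,195],[-1,0.94,0,0,0,0,195],[-1,0.94,0,0,0,0,195]]]'; python3 -m handwheel '[[[-0.5,0,0,0,0,0,195],[-0.92,0,0,0,0,0,195],[-0.92,0,0,0,0,0,195]]]'; python3 -m handwheel '[[[0,0,0,0,0,0,195],[0,0,0,0,0,0,195]]]'
python3 - <<'E'
from h import *
go(-290,-76,6)
g=cams.grab_frame("scene")
cv2.imwrite("pics/s8.png",cv2.resize(g[130:290,200:360],None,fx=3,fy=3))
E
```

```text
t: 14.3
eef_pos: [0.4386, 0.126, 0.0858]
ee_rot: [3.141, -0.0, -1.703]
force: [0.0, 0.5, -0.2]
width: 0.0444
gripper_force: 0.0
t: 14.68
eef_pos: [0.4499, 0.1995, 0.0855]
ee_rot: [-3.141, -0.0, -1.704]
force: [-0.6, -0.8, -0.1]
width: 0.0213
gripper_force: 0.0
t: 14.92
eef_pos: [0.4487, 0.1975, 0.0856]
ee_rot: [3.141, -0.001, -1.706]
force: [0.5, 0.5, 0.2]
width: 0.0205
gripper_force: 0.0
shift [-0.01  0.01  0.99] turn [ 0.   -0.    0.01] | at lock -288.8 -75.1 z 85.6 w 0.0205 t 14.9 F [0.5 0.5 0.2] q6 -0.95
```

View pics/s8.png

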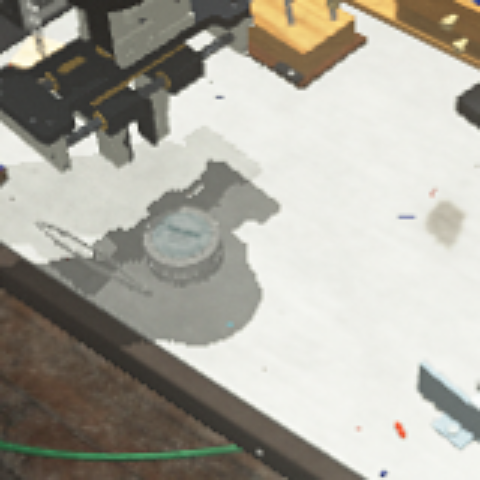

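The fingers are behind the tin, which is unchanged at (261,207), and the tweezers are clear. I'm descending and pushing.

```bash
python3 -m handwheel '[[[-0.01,0.01,0.5,0,0,0,195],[-0.01,0.01,0.98,0,0,0,195],[-0.01,0.01,0.98,0,0,0,195]]]'; python3 -m handwheel '[[[0.15,0,0,0,0,0,195],[0.3,0,0,0,0,0,195],[0.5,0,0,0,0,0,195],[0.7,0,0,0,0,0,195],[0.9,0,0,0,0,0,195]]]'; python3 -m handwheel '[[[0.1,0,0,0,0,0,195],[0.15,0,0,0,0,0,195],[0.15,0,0,0,0,0,195]]]'; python3 -m handwheel '[[[-0.3,0,0,0,0,0,195],[-0.4,0,-0.3,0,0,0,195],[-0.4,0,-0.8,0,0,0,100],[-0.4,0,-0.8,0,0,0,0]]]';python3 - <<'E'
from h import *
go(-161,-76,85)
g=cams.grab_frame("scene")
cv2.imwrite("pics/s9.png",cv2.resize(g[150:290,220:380],None,fx=4,fy=4))
E
```

```text
t: 15.35
eef_pos: [0.4466, 0.1976, 0.0054]
ee_rot: [3.138, -0.004, -1.706]
force: [0.1, -0.0, 0.3]
width: 0.0208
gripper_force: 0.0
t: 15.98
eef_pos: [0.4385, 0.1272, 0.0077]
ee_rot: [-3.141, 0.0, -1.705]
force: [-0.3, 0.4, 0.5]
width: 0.0204
gripper_force: 0.2
t: 16.35
eef_pos: [0.437, 0.1163, 0.0073]
ee_rot: [3.142, -0.0, -1.705]
force: [0.4, 0.5, 0.6]
width: 0.0203
gripper_force: 0.0
t: 16.85
eef_pos: [0.4429, 0.15, 0.0739]
ee_rot: [-3.138, 0.004, -1.703]
force: [0.5, 0.2, -0.3]
width: 0.0353
gripper_force: 0.0
shift [ 1.    0.03 -0.14] turn [-0.01  0.01  0.01] | at lock -240.9 -74.3 z 73.9 w 0.0353 t 16.9 F [ 0.5  0.2 -0.3] q6 -0.88
```

View pics/s9.png

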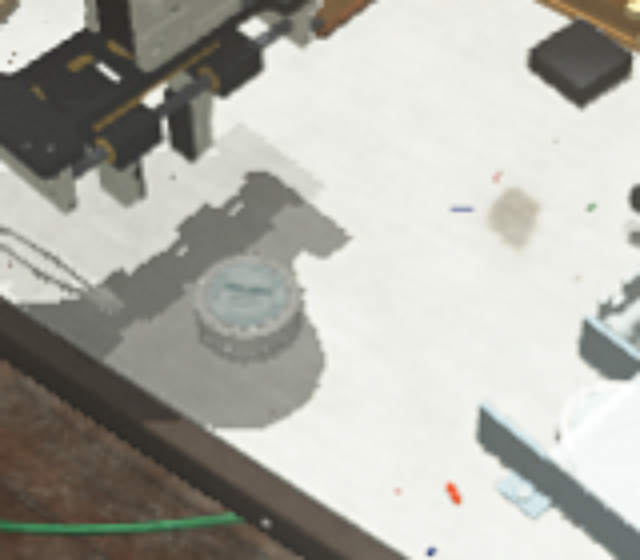

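The tin is now at scene crop (247,295), full picture (281.8,223.8), clear of the tweezers. The first tin shows just inside the cover.

Run:
```python
from h import *
c=plane("scene",(281.2,224.6),.027);print(c, (c[:2]-O)@X,(c[:2]-O)@Y)
go(w=[c[0],c[1],.074])
```

```text
[0.42885452 0.07653011 0.027     ] -0.16624858443173035 -0.07800271203721425
shift [ 0.92  0.04 -0.02] turn [-0.    0.    0.01] | at lock -240.1 -75.1 z 72.4 w 0.0387 t 16.9 F [ 0.   0.1 -0.6] q6 -0.88
```

```bash
python3 -m handwheel '[[[0.5,0.02,0,0,0,0,0],[0.95,0.03,0,0,0,0,0],[0.95,0.03,0,0,0,0,0],[0.95,0.03,0,0,0,0,0]]]'; python3 -m handwheel '[[[0,0,0,0,0,0,0],[0,0,0,0,0,0,0],[0,0,0.4,0,0,0,0],[0,0,0.83,0,0,0,0],[0,0,0.83,0,0,0,0]]]'; python3 -m handwheel '[[[0,0,0,0,0,0,255],[0,0,0,0,0,0,255],[0,0,0,0,0,0,255],[0,0,0,0,0,0,255]]]' 12;  python3 -c "
from h import *
go(-40,1,6)"
```

```text
t: 17.4
eef_pos: [0.4288, 0.0733, 0.0709]
ee_rot: [3.141, -0.0, -1.705]
force: [-0.2, -0.4, -0.4]
width: 0.0791
gripper_force: 0.0
t: 18.02
eef_pos: [0.4272, 0.0724, 0.0033]
ee_rot: [3.138, -0.003, -1.705]
force: [-0.1, -0.0, 1.2]
width: 0.0874
gripper_force: 0.0
t: 18.52
eef_pos: [0.4294, 0.0736, 0.0058]
ee_rot: [-3.14, 0.001, -1.705]
force: [-1.1, 0.2, 5.9]
width: 0.0604
gripper_force: 12.0
shift [ 1.55 -0.97 -0.  ] turn [-0.    0.    0.01] | at lock -163.4 -77.1 z 5.8 w 0.0604 t 18.5 F [-1.1  0.2  5.9] q6 -0.76
```

```bash
python3 -m handwheel '[[[0.2,-0.3,0,0,0,0,255],[0.4,-0.6,0,0,0,0,255],[0.65,-0.97,0,0,0,0,255],[0.65,-0.97,0,0,0,0,255]]]'; python3 -m handwheel '[[[0.3,0,0,0,0,0,255],[0.6,0,0,0,0,0,255],[0.9,0,0,0,0,0,255],[0.9,0,0,0,0,0,255]]]';  python3 -c "
from h import *
go(-40,1,6)"; python3 -m handwheel '[[[0,0,0,0,0,0,0],[0,0,0,0,0,0,0],[0,0,0,0,0,0,0],[0,0,0,0,0,0,0]]]'; python3 -m handwheel '[[[0,0,-0.3,0,0,0,0],[0,0,-0.6,0,0,0,0],[-0.5,0,-0.6,0,0,0,100],[-0.9,0,-0.6,0,0,0,195],[-0.9,0,-0.6,0,0,0,195]]]'; python3 -m handwheel '[[[0,0,0,0,0,0,195],[0,0,0,0,0,0,195],[0,0,0,0,0,0,195]]]'
python3 - <<'E'
from h import *
go(-112,0,6)
g=cams.grab_frame("scene")
cv2.imwrite("pics/s10.png",cv2.resize(g[150:310,300:460],None,fx=3.5,fy=3.5))
E
```

```text
t: 19.02
eef_pos: [0.5015, 0.0105, 0.0058]
ee_rot: [-3.139, 0.001, -1.706]
force: [2.7, -1.0, 6.5]
width: 0.0604
gripper_force: 12.0
t: 19.52
eef_pos: [0.4893, -0.0612, 0.0058]
ee_rot: [-3.14, 0.0, -1.706]
force: [-0.8, -3.6, 7.5]
width: 0.0604
gripper_force: 12.0
shift [-0.02 -0.   -0.  ] turn [-0.    0.    0.01] | at lock -38.3 1.0 z 5.8 w 0.0604 t 19.5 F [-0.8 -3.6  7.5] q6 -0.41
t: 20.02
eef_pos: [0.4889, -0.0599, 0.0049]
ee_rot: [3.141, -0.0, -1.704]
force: [0.0, 0.9, -0.4]
width: 0.0872
gripper_force: 0.0
t: 20.65
eef_pos: [0.4992, 0.013, 0.0531]
ee_rot: [-3.141, 0.0, -1.702]
force: [-0.9, 0.4, -0.1]
width: 0.0633
gripper_force: 0.0
t: 21.02
eef_pos: [0.4985, 0.0107, 0.0529]
ee_rot: [3.141, -0.0, -1.706]
force: [0.9, 0.7, 0.6]
width: 0.0331
gripper_force: 0.0
shift [-0.01  0.    0.59] turn [ 0.   -0.    0.01] | at lock -110.8 0.1 z 52.9 w 0.0331 t 21.0 F [0.9 0.7 0.6] q6 -0.55
```

View pics/s10.png

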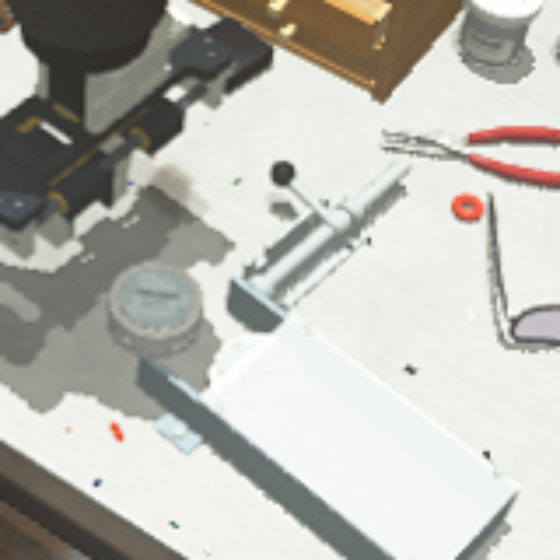

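The tin stands before the mouth and is well centred. I'm pushing it, and the first one ahead of it, behind the bolt line.

```bash
python3 -m handwheel '[[[0,0,0.3,0,0,0,195],[0,0,0.58,0,0,0,195],[0,0,0.58,0,0,0,195]]]'; python3 -m handwheel '[[[0.2,-0.01,0,0,0,0,195],[0.35,-0.01,0,0,0,0,195],[0.5,-0.01,0,0,0,0,195],[0.65,-0.01,0,0,0,0,195],[0.8,-0.01,0,0,0,0,195]]]'; python3 -m handwheel '[[[0.12,0,0,0,0,0,195],[0.25,0,0,0,0,0,195],[0.4,0,0,0,0,0,195],[0.55,0,0,0,0,0,195],[0.67,0,0,0,0,0,195]]]'; python3 -m handwheel '[[[0,0,0,0,0,0,195],[-0.4,0,0,0,0,0,195],[-0.9,0,0,0,0,0,195],[-1,0,-0.8,0,0,0,195],[-1,0,-0.8,0,0,0,195]]]'
python3 - <<'E'
from h import *
go(-52,136,100)
g=cams.grab_frame("scene")
cv2.imwrite("pics/s11.png",cv2.resize(g[190:320,320:450],None,fx=4,fy=4))
E
```

```text
t: 21.45
eef_pos: [0.4974, 0.0105, 0.0053]
ee_rot: [3.139, -0.002, -1.706]
force: [-0.5, -0.1, -0.8]
width: 0.0207
gripper_force: 0.0
t: 22.08
eef_pos: [0.491, -0.0531, 0.0068]
ee_rot: [-3.141, 0.0, -1.705]
force: [-0.0, 1.8, 1.4]
width: 0.0208
gripper_force: 0.5
t: 22.7
eef_pos: [0.4836, -0.1062, 0.0065]
ee_rot: [3.141, -0.0, -1.705]
force: [0.4, 1.9, 1.0]
width: 0.0207
gripper_force: 0.5
t: 23.32
eef_pos: [0.4973, -0.0244, 0.0743]
ee_rot: [-3.135, 0.002, -1.702]
force: [-0.6, 0.8, 0.2]
width: 0.0204
gripper_force: 0.0
shift [ 0.31 -1.65 -0.31] turn [-0.01  0.    0.02] | at lock -75.8 3.8 z 74.3 w 0.0204 t 23.3 F [-0.6  0.8  0.2] q6 -0.48
```

View pics/s11.png

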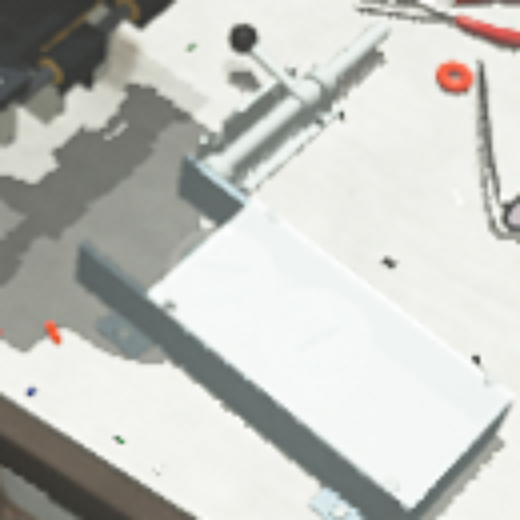

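Both tins are behind the bolt line, the last with its edge just under the front of the cover. Going back to the knob.

```bash
python3 -m handwheel '[[[0.1,-0.4,-0.2,0,0,0,130],[0.2,-0.8,-0.2,0,0,0,130],[0.2,-0.8,-0.2,0,0,0,130]]]'; python3 -m handwheel '[[[0.1,-0.4,0,0,0,0,130],[0.12,-0.85,0,0,0,0,130],[0.12,-0.85,0,0,0,0,130]]]'
python3 - <<'E'
from h import *
go(-50,136.5,18)
p=plane("scene",(380.75,199.5),.033);print(p,1e3*(p[:2]-O)@X,1e3*(p[:2]-O)@Y)
E
```

```text
t: 23.75
eef_pos: [0.5566, -0.0513, 0.0854]
ee_rot: [3.141, -0.001, -1.706]
force: [-0.5, 0.4, 0.3]
width: 0.0413
gripper_force: 0.0
t: 24.12
eef_pos: [0.6223, -0.0695, 0.0849]
ee_rot: [3.14, -0.001, -1.706]
force: [-0.7, 0.2, -0.2]
width: 0.043
gripper_force: 0.0
shift [-0.02 -0.03  0.84] turn [ 0.   -0.    0.01] | at lock -48.6 133.8 z 84.9 w 0.043 t 24.1 F [-0.7  0.2 -0.2] q6 -0.34
[ 0.62584844 -0.06981866  0.033     ] -48.74546070570534 137.36374674893273
```

```bash
python3 -m handwheel '[[[-0.02,-0.04,0.4,0,0,0,130],[-0.02,-0.04,0.86,0,0,0,130],[-0.02,-0.04,0.86,0,0,0,130]]]'; python3 -m handwheel '[[[0,0,0,0,0,0,255],[0,0,0,0,0,0,255],[0,0,0,0,0,0,255],[0,0,0,0,0,0,255]]]' 30; python3 -m handwheel '[[[0.05,0,-0.14,0,0,0,255],[0.17,0,-0.29,0,0,0,255],[0.32,0,-0.4,0,0,0,255],[0.32,0,-0.4,0,0,0,255]]]';python3 - <<'E'
from h import *
go(-24,78.6,50)
a=cams.grab_frame("scene")[170:270,320:440];cv2.imwrite("pics/z12.png",cv2.resize(a,None,fx=4,fy=4))
E
```

```text
t: 24.5
eef_pos: [0.6213, -0.0681, 0.0146]
ee_rot: [3.134, -0.002, -1.705]
force: [-0.3, 0.4, 0.2]
width: 0.043
gripper_force: 0.0
t: 25.0
eef_pos: [0.6254, -0.0677, 0.0188]
ee_rot: [-3.141, 0.0, -1.705]
force: [-2.5, 2.0, 5.5]
width: 0.0158
gripper_force: 30.0
t: 25.5
eef_pos: [0.6214, -0.0942, 0.0507]
ee_rot: [-3.141, 0.0, -1.706]
force: [-3.6, 3.7, 4.5]
width: 0.016
gripper_force: 30.0
shift [-0.    0.72  0.01] turn [-0.    0.    0.01] | at lock -24.0 136.3 z 50.7 w 0.016 t 25.5 F [-3.6  3.7  4.5] q6 -0.29
```

I miscounted: I have viewed 15 pictures, one over the limit of 14. From here I'll check by numbers only. Next I shoot the bolt home and lower the handle.

```bash
python3 -m handwheel '[[[0,0.2,0,0,0,0,255],[0,0.4,0,0,0,0,255],[0,0.6,0,0,0,0,255],[0,0.74,0,0,0,0,255],[0,0.74,0,0,0,0,255]]]'; python3 -m handwheel '[[[0,0,0,0,0,0,255],[-0.15,0,0.11,0,0,0,255],[-0.27,0,0.26,0,0,0,255],[-0.31,0,0.38,0,0,0,255],[-0.31,0,0.38,0,0,0,255]]]'; python3 -c "
from h import *
go(-50,78,19)"
```

```text
t: 26.18
eef_pos: [0.5626, -0.0848, 0.0507]
ee_rot: [-3.14, 0.001, -1.704]
force: [0.1, 5.8, 7.1]
width: 0.0158
gripper_force: 30.0
t: 26.8
eef_pos: [0.5662, -0.0605, 0.0186]
ee_rot: [3.141, -0.0, -1.704]
force: [1.7, 1.9, 2.6]
width: 0.016
gripper_force: 30.0
shift [-0.   -0.01 -0.  ] turn [ 0.   -0.    0.01] | at lock -49.7 77.0 z 18.6 w 0.016 t 26.8 F [1.7 1.9 2.6] q6 -0.37
```

```bash
python3 -m handwheel '[[[0,0,0,0,0,0,130],[0,0,0,0,0,0,130],[0,0,0,0,0,0,130]]]'; python3 -m handwheel '[[[-0.1,0,-0.5,0,0,0,130],[-0.3,0,-1,0,0,0,130],[-1,0,-1,0,0,0,130],[-1,0,-1,0,0,0,130]]]'; python3 -m handwheel '[[[-0.5,0,-0.5,0,0,0,130],[-1,0,-1,0,0,0,130],[-1,0,-1,0,0,0,130]]]'
python3 - <<'E'
from h import *
def blob(g,x,y,r=9):
    m=cv2.cvtColor(g,cv2.COLOR_BGR2GRAY)[y-r:y+r,x-r:x+r]<60
    v,u=np.nonzero(m);return len(u),(u.mean()+x-r).round(1),(v.mean()+y-r).round(1)
g=cams.grab_frame("scene");s0=cv2.imread("pics/scene0.png")
print(blob(s0,364,213),blob(g,364,213))
t=cams.grab_frame("top");t0=cv2.imread("pics/top0.png")
for n,a,b,(x0,x1,y0,y1) in(("tip",s0,g,(345,362,240,258)),("tiptop",t0,t,(364,380,215,232)),("tweez",s0,g,(210,252,203,230)),("box",s0,g,(176,204,175,198)),("specs",s0,g,(438,502,200,255)),("block",s0,g,(350,380,150,178))):
    print(n,np.abs(a[y0:y1,x0:x1].astype(int)-b[y0:y1,x0:x1]).mean().round(1))
# tins seen through the clear cover, difference to start
d=np.abs(g.astype(int)-s0).max(2);
m=(d>8).astype(np.uint8);
for x,y in((45,0),(107,0)):
    c=np.r_[O+X*x/1e3+Y*y/1e3,.027];print(x,proj("scene",c).round(1))
m[:200]=0;m[:,:355]=0;m[:,460:]=0
k,_,st,ce=cv2.connectedComponentsWithStats(m)
for i in range(1,k):
    if st[i,4]>25: p=plane("scene",ce[i],.027);print(st[i],ce[i].round(0),(1e3*(p[:2]-O)@X).round(),(1e3*(p[:2]-O)@Y).round())
go(-130,75,150)
E
```

```text
t: 27.18
eef_pos: [0.5659, -0.0611, 0.019]
ee_rot: [3.141, -0.0, -1.705]
force: [0.7, -0.3, 1.0]
width: 0.0396
gripper_force: 0.0
t: 27.68
eef_pos: [0.5779, 0.0211, 0.1001]
ee_rot: [-3.14, 0.001, -1.702]
force: [0.3, -0.2, -0.0]
width: 0.0431
gripper_force: 0.0
t: 28.05
eef_pos: [0.5898, 0.1, 0.1825]
ee_rot: [-3.137, 0.003, -1.702]
force: [-0.8, -0.9, -1.3]
width: 0.0428
gripper_force: 0.0
(0, np.float64(nan), np.float64(nan)) (0, np.float64(nan), np.float64(nan))
tip 8.0
tiptop 6.3
tweez 51.2
box 7.3
specs 8.5
block 4.6
45 [[374.3 258.1]]
107 [[396.9 275.2]]
[355 200  52  59 931] [377. 228.] -4.0 68.0
[361 200   9   8  32] [366. 204.] -68.0 107.0
[407 200  53  56 693] [439. 226.] 96.0 175.0
[439 200  21  27 198] [453. 211.] 96.0 237.0
[401 224  29  37 428] [414. 240.] 79.0 100.0
[ 355  261   94   68 1013] [402. 302.] 154.0 -44.0
[438 260  11   7  28] [444. 263.] 162.0 95.0
[391 262  22  22 174] [404. 271.] 112.0 18.0
[450 263  10  11  37] [455. 268.] 187.0 103.0
[438 277  16  11  46] [445. 282.] 191.0 56.0
[355 310 105  53 549] [419. 338.] 225.0 -84.0
[384 310  10  10  27] [389. 314.] 152.0 -84.0
[355 330  41  27 212] [374. 345.] 171.0 -154.0
shift [0.99 0.02 0.36] turn [0.   0.   0.01] | at lock -209.2 76.0 z 179.1 w 0.0433 t 28.1 F [-0.6 -0.2 -0.1] q6 -0.63<stdin>:4: RuntimeWarning: Mean of empty slice.
  ret = ret.dtype.type(ret / rcount)
```

Run:
```python
from h import *
s0=cv2.imread("pics/scene0.png");t0=cv2.imread("pics/top0.png");g=cams.grab_frame("scene");t=cams.grab_frame("top")
def tm(a,b,x,y,r,s=22):
    T=a[y-r:y+r+1,x-r:x+r+1];S=b[y-r-s:y+r+s+1,x-r-s:x+r+s+1]
    _,v,_,l=cv2.minMaxLoc(cv2.matchTemplate(S,T,cv2.TM_CCOEFF_NORMED));return round(v,2),l[0]-s,l[1]-s
print("knob",tm(s0,g,364,213,5),tm(t0,t,358,194,4))
print("tip",tm(s0,g,354,250,7),tm(t0,t,372,229,6))
print("box",tm(s0,g,190,186,13),"block",tm(s0,g,365,165,13),"specs",tm(s0,g,470,240,25),"tweezers",tm(s0,g,231,216,20),tm(t0,t,265,260,22))
for n,im,c in(("scene",g,(364,213)),("top",t,(358,194))): x,y=c;q=cv2.cvtColor(im[y-8:y+9,x-8:x+9],6);print(n,q.min(),np.argwhere(q<q.min()+25).mean(0)-8)
```

```text
knob (0.98, 0, 0) (0.98, 0, 0)
tip (0.99, 0, 0) (0.84, 0, 0)
box (1.0, 0, 0) block (1.0, 0, 0) specs (1.0, 0, 0) tweezers (0.73, 19, 13) (0.84, 15, 0)
scene 61 [-0.42857143 -0.10714286]
top 19 [-0.14285714 -0.35714286]
```

```bash
python3 -c "
from station import arm
print(arm.job_done())"
```

```text
the job is handed in; nothing more can be done
None
```

I handed the job in: both tins are behind the bolt, which is home with its handle down in the notch, and the bystanders look unmoved (the tweezers' last check was confused by the arm's shadow); I viewed 15 pictures, one over the limit of 14, and the verdict was not shown.

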